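# Press a covered-button mould in a small arbor press

## Task

Press the lilac button: stand its mould, the one whose pusher still sticks up, upright on the press bed under the ram, snug in the V locator. Then swing the red-balled lever all the way down to its stop so that the pusher goes fully home, and let the lever come right back up; leave the mould standing in the press and everything else on the table where it is.

Things in the scene. Friction and masses are not known exactly. Their poses are not given: they have to be found in the camera images.
- mould_lilac: The mould to press: loose upright aluminium cylinder, 40 mm diameter, 38 mm tall, about 0.23 kg, origin at the centre of its underside, z up. From its top sticks the lilac pusher: a cap 30 mm across, 6 mm thick, on an 18 mm stem. Cap top 52 mm above the underside when raised, 44 mm when home (cap lying on the rim). The button parts are already inside.
- pusher (a joint): How far the lilac pusher has been pushed in, m: 0 to 0.0015 at the start (sticking up), 0.008 fully home. It needs about 22 N to move and stays where it is left.
- press: Blue-green cast arbor press, 270 mm tall, fixed. Origin on the table top exactly below the ram's axis; x points from the open front to the column (the worker stands on the -x side), y to the worker's left. Base 100 mm wide, x -70 to +130 mm. The head overhangs the bed: x -34 to +125, y -32 to +32 mm, underside 178 mm above the table. Column front at x +62 mm, 50 mm wide.
- seat (a point): Point on the press's flat bed, on the ram's axis: where the mould's underside centre belongs. 40 mm above the table; axes as the press. The bed is clear from here 70 mm to the front (-x). Behind it a 10 mm high steel V locator opens to -x: a mould pushed back (+x) against both its arms stands centred here within 1 mm. The V (120 degrees) reaches 21 mm to either side in y.
- ram_pad (a point): Centre of the underside of the ram's round pad, 28 mm across, on a 20 mm square steel ram. 61.8 mm above the bed with the lever up, 43.7 mm with it fully down.
- lever (a joint): Angle of the press lever, rad: 0 up at rest (arm points forward, 45 degrees above level), 1.134 at its lower stop (20 degrees below level). A spring returns it by itself when let go, in about half a second. Pressing down on the ball takes 6 to 13 N along the way. 1 rad lowers the ram by 16 mm; the pad meets the raised pusher at about 0.6 rad.
- lever_ball (a point): Centre of the red ball, 32 mm diameter, at the lever's end, on a 12 mm rod. The axle runs along the press's y through x +26, z 218 mm (press frame); the ball swings in the plane y = -80 mm (worker's right) at 140 mm from the axle: from x -73, z 317 mm (up) to x -106, z 170 mm (at the stop).
- mould_mint: Bystander: the same kind of mould with a mint-green pusher, already pressed (cap down on the rim, 44 mm tall). Leave alone. Origin at the centre of its underside.
- mould_butter: Bystander: the same kind of mould with a yellow pusher, already pressed (44 mm tall). Leave alone. Origin at the centre of its underside.
- scissors: Bystander: small brass and steel embroidery scissors lying flat, 110 mm long, 52 mm wide, 6 mm high. Origin in the middle on the table, x towards the points.
- spool_rose: Bystander: upright wooden spool of pink thread, 32 mm diameter, 48 mm tall. Origin at the centre of its underside.
- spool_navy: Bystander: upright wooden spool of navy thread, 32 mm diameter, 48 mm tall. Origin at the centre of its underside.
- shell_tin: Bystander: open brass-coloured tin of steel button shells, 72 mm diameter, 28 mm tall. Origin at the centre of its underside.

How it is judged (in metres and radians):
On the way, in this order (a step that is already met when the one before it is completed fails the run):
1. the lilac mould stands upright on the press bed under the ram, in the V locator, let go, its pusher still up and the lever up (horizontal distance between mould_lilac and press below 0.006 m and z of mould_lilac in the frame of press between 0.037 and 0.043 m and angle between mould_lilac's own z axis and vertical below 0.08 rad and value of joint pusher below 0.004 m and value of joint lever below 0.2 rad and contact force between the fingers and mould_lilac below 0.5 N), for 0.2 s.
2. the lever is down at its stop with the mould under the ram and the pusher home (value of joint lever above 1.05 rad and value of joint pusher above 0.0065 m and horizontal distance between mould_lilac and press below 0.006 m), for 0.1 s.
At the end, for the whole second after the job is handed in: The lever is back up (under 0.08 rad), the lilac pusher is home (at least 6.5 of its 8 mm), and the lilac mould stands upright and still on the bed, its axis within 8 mm of the ram's axis (value of joint lever below 0.08 rad and value of joint pusher above 0.0065 m and horizontal distance between mould_lilac and press below 0.008 m and z of mould_lilac in the frame of press between 0.037 and 0.043 m and angle between mould_lilac's own z axis and vertical below 0.08 rad and linear speed of mould_lilac below 0.02 m/s); the robot touches nothing.
It fails at once if another mould is shifted by more than 20 mm or tipped (distance of any of mould_mint, mould_butter from where it was at the start of the episode above 0.02 m or angle between any of mould_mint, mould_butter's own z axis and vertical above 0.3 rad).
It fails at once if the scissors, a spool or the tin is shifted by more than 30 mm (distance of any of scissors, spool_rose, spool_navy, shell_tin from where it was at the start of the episode above 0.03 m).
It also fails if it takes over 58 s, if anything falls off the work surface, if the arm or the gripper's body presses on something with over 40 N, if the wrist force passes 120 N, or if a joint passes its speed limit or range.

## Robot

A 6-joint arm with a two-finger parallel gripper is mounted at the origin on the work surface. World frame = base frame: x ahead of the robot, y to its left, z up, the work surface at z = 0. Lengths are in m, angles in degrees, forces in N, time in s.
With the tool pointing down it reaches from about 0.35 to 0.875 m from the base axis. Payload 4.2 kg.
Tool frame: the origin (TCP) lies on the mounting face of the last link; the fingertips stand 182 mm ahead of it and the grasp point (between the pads) lies 164 mm ahead of it (r.tcp_to_grasp is the distance from the TCP to the grasp point, in m); z points along the fingers, y is the line along which they close (so a half turn about z gives the same grasp; the last joint's range is limited). The gripper opens to 87 mm and grips with 3 to 60 N. Pads are 19 mm wide; open, the fingers measure 117 mm over their backs; the gripper's body (75 mm by 190 mm) begins 51 mm behind the grasp point.
Start: joints at [87.124, 22.042, 0.453, 0, -68.411, -14.817], TCP at [0.19, 0.595, 0.405] pointing down, gripper open.
Joint ranges: [-179.83, 179.83], [-69.29, 118.12], [-61.27, 80.66], [-181.25, 117.63], [-171.15, -9.14], [-177.46, 177.46]. Speed limits (degrees/s): [159.86, 159.86, 180, 180, 180, 180].

## Interface

Orientations are given as a 3x3 rotation matrix whose columns are the frame's x, y, z axes.
In Python, from station import sense, eyes, r gives the robot as it stands.
- The arm moves only by the tool jog_arm, never from a script. Its argument "increments" is a list of rows, each a list of 4 numbers: the shift along the tool's x, y, z normalised to -1 to 1, where 1 is 0.02 m, then the turn about the tool's z normalised to -1 to 1, where 1 is 0.08 rad. A call has 1 to 10 rows; each row shifts and turns the commanded pose from where the row before left it, along the tool's axes as they then stand; what a row does not reach is not made up. A row lasts 1/10 s, in which the tool goes at most 50 mm and 8.59 degrees, less where a joint would pass 70% of its speed; a pose out of reach is approached as far as the arm can. A call with a number of a shift or a turn outside -1 to 1 is refused whole. A call with a gripper value outside its range is refused whole. "grip" is the finger opening in mm, from 0 to 87, set as the call begins (left out, the last holds). The fingers move at their own pace and stop on an object; the grip force is fixed at half the most. Time passes only in rows, so rows that do not move let the fingers close. It gives the time, the measured TCP pose, the force, the opening and the grip force at its end, in the units of the state.
- sense(): the state, without advancing time (a new reading comes with each control period).
- eyes.capture(name): name is "side" or "top"; returns the picture (420x560x3 uint8, blue, green, red); there is no depth.
- eyes.get_calibration(name): a dict with "camera_matrix" (3x3 intrinsics, pixels), "k1" (the pictures are not rectified: a ray, as slopes to the right and down, at radius r is drawn at 1 + k1 r^2 times it, then the intrinsics apply), "R" (3x3) and "t" (3): a world point X has camera coordinates R X + t. Camera axes: x right, y down, z forward; pixel columns grow to the right and rows downward; lengths in m; the calibration is good to about 2 mm. A picture is of the moment at which its call begins. get_calibration takes no time and is no camera call.
- r.finish_job(): hands the job in; it is judged then, once.
Trained networks look in the newest picture that a camera, given by its name, has taken for a name from the list of things; names that differ only in an ending like _2 or _b are one class to them, and where a whole thing is asked for, a point or a joint stands for the part that bears it (a point fixed in the world has none). Each returns a list of dicts, best first, with "conf" (0 to 1); they miss things now and then, are a little off and sometimes report something else, mostly with a low value. They report only what shows in the picture. A call takes as long as a camera call.
- eyes.spot_in(camera, name): "centre" ([x, y, z] in m, in world coordinates, good to about 4 mm: the middle of the surface that is visible of it).
- eyes.outline_of(camera, name): "mask" (420x560 bool, what is visible of it).
The state is a dict: "time_s": time; "joints": joint angles; "joint_velocities": joint speeds; "effort": joint torques, N m; "tcp_pos": TCP position; "ee_rot": TCP orientation; "wrist_force": force on the tool from outside, world axes, zero at the start; "moment": the same for the moment, N m; "gripper_width": opening from 0.0 (shut) to 1.0 (fully open); "gripper_force": force on a finger pad.
Only numpy, scipy, OpenCV 4.12 (cv2) and the standard library are available. Lean on these libraries where they do the work, as an engineer would, in place of code of your own. Each camera call takes 0.05 s, during which the arm holds its last target. There are 200 camera calls.

## Working session

There is one attempt and no reset: what is moved stays moved. The work goes in short steps, Python scripts to look and compute and a tool call to move; the robot and the scene stay as the last step left them, time stands still between calls to the robot, and variables do not carry over. Pictures are saved under pics/ and viewed, at most 10 in all, crops included, and the job is handed in when it is done.

Besides the shell and the picture viewer there is one more tool, called after "Request:" as a command line: name --pt "numbers of a row" for each row, then --argument value for the rest. jog_arm: Moves the arm, as the interface text tells. Its arguments: {"type":"object","properties":{"increments":{"type":"array"},"grip":{"type":"number"}},"required":["increments"]}

```bash
mkdir -p pics
cat > h.py <<'E'
import numpy as np, cv2
from station import sense, eyes, r
def snap(c,f):
    im=eyes.capture(c); cv2.imwrite('pics/'+f,im); return im
def ray(c,uv):
    k=eyes.get_calibration(c); K=np.array(k['camera_matrix']); R=np.array(k['R']); t=np.array(k['t'])
    p=np.array([(uv[0]-K[0,2])/K[0,0],(uv[1]-K[1,2])/K[1,1]]); q=p.copy()
    for _ in range(20): q=p/(1+k['k1']*(q@q))
    d=R.T@np.r_[q,1]; return -R.T@t, d/np.linalg.norm(d)
def atz(c,uv,z):
    o,d=ray(c,uv); return o+d*(z-o[2])/d[2]
def tri(a,b):
    A=np.zeros((3,3));v=np.zeros(3)
    for o,d in (a,b):
        P=np.eye(3)-np.outer(d,d);A+=P;v+=P@o
    return np.linalg.solve(A,v)
def proj(c,X):
    k=eyes.get_calibration(c); x=np.array(k['R'])@X+k['t']; q=x[:2]/x[2]; q=q*(1+k['k1']*(q@q)); K=np.array(k['camera_matrix'])
    return (K[:2,:2]@q+K[:2,2])
E
python3 - <<'E'
from h import *
np.set_printoptions(precision=4,suppress=True)
for c in('side','top'):
    snap(c,c+'0.png'); k=eyes.get_calibration(c); print(c,-np.array(k['R']).T@k['t'],np.array(k['R'])[2])
    for n in('mould_lilac','pusher','press','lever_ball','lever','mould_mint','mould_butter','scissors','spool_rose','spool_navy','shell_tin'):
        print(n,[(np.round(d['centre'],3).tolist(),round(d['conf'],2)) for d in eyes.spot_in(c,n)[:2]])
s=sense();print(s['tcp_pos'],s['ee_rot'],s['time_s'],r.tcp_to_grasp)
E
```

```text
side [-0.1502 -0.9861  0.9084] [ 0.5018  0.7009 -0.5069]
mould_lilac [([0.596, -0.214, 0.035], 0.68)]
pusher [([0.602, -0.208, 0.051], 0.53)]
press [([0.576, 0.077, 0.142], 0.92), ([0.623, 0.032, 0.238], 0.64)]
lever_ball [([0.595, -0.212, 0.031], 0.73), ([0.622, 0.034, 0.236], 0.64)]
lever [([0.474, -0.196, 0.031], 0.62), ([0.618, 0.032, 0.237], 0.52)]
mould_mint [([0.475, -0.196, 0.03], 0.64), ([0.546, -0.375, 0.038], 0.23)]
mould_butter [([0.546, -0.377, 0.036], 0.51)]
scissors []
spool_rose [([0.404, -0.079, 0.034], 0.74), ([0.572, 0.086, 0.221], 0.28)]
spool_navy [([0.344, 0.203, 0.031], 0.55), ([0.622, 0.033, 0.237], 0.17)]
shell_tin [([0.396, 0.346, 0.017], 0.78)]
top [ 0.2985 -0.0351  1.3924] [ 0.2066  0.0298 -0.978 ]
mould_lilac [([0.599, -0.199, 0.038], 0.73), ([0.399, 0.349, 0.012], 0.48)]
pusher [([0.605, -0.2, 0.052], 0.69)]
press [([0.58, 0.096, 0.253], 0.64)]
lever_ball [([0.624, 0.036, 0.248], 0.7)]
lever [([0.623, 0.033, 0.251], 0.84)]
mould_mint [([0.481, -0.182, 0.041], 0.64)]
mould_butter [([0.553, -0.361, 0.033], 0.49)]
scissors []
spool_rose [([0.405, -0.072, 0.045], 0.5)]
spool_navy [([0.351, 0.212, 0.052], 0.61), ([0.578, 0.094, 0.255], 0.44)]
shell_tin [([0.4, 0.35, 0.011], 0.82)]
[0.1899 0.5954 0.4048] [[ 0.9527 -0.3039 -0.    ]
 [-0.3039 -0.9527  0.    ]
 [-0.     -0.     -1.    ]] 1.2 0.1635
```

View pics/side0.png

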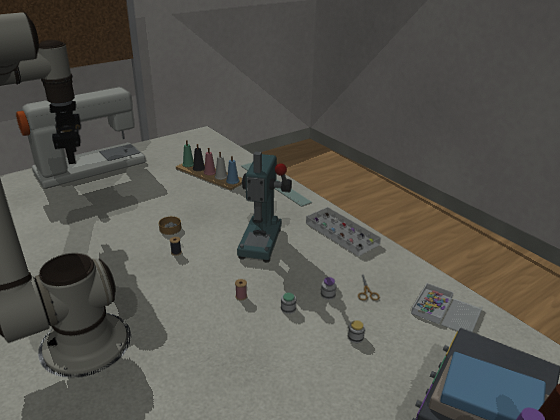

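View pics/top0.png

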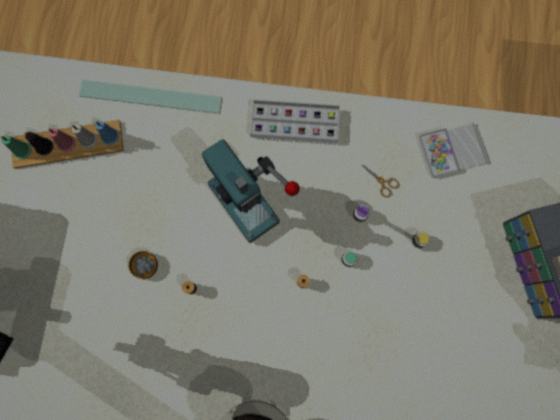

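The side view shows the press at (262,215), its ball at (281,169), lilac at (328,287), mint at (288,301), and butter at (357,330). In the top view the press front is near (262,225), the ball at (292,188), lilac at (361,212), the scissors at (382,180), and the rose spool at (303,281). I'll zoom in on the press next.

Run:
```python
from h import *
a=cv2.imread('pics/top0.png')[130:250,190:310]; b=cv2.imread('pics/side0.png')[145:265,215:310]
f=lambda x:cv2.convertScaleAbs(cv2.resize(x,None,fx=5,fy=5,interpolation=cv2.INTER_CUBIC)[:600],alpha=1.8)
cv2.imwrite('pics/topz.png',f(a));cv2.imwrite('pics/sidez.png',f(b))
R={}
for c in('top','side'):
    im=cv2.imread(f'pics/{c}0.png').astype(int); m=(im[...,2]>90)&(im[...,1]<40)&(im[...,0]<40)
    n,l,s,ce=cv2.connectedComponentsWithStats(m.astype('uint8')); i=[j for j in range(1,n) if s[j,4]>15]
    print(c,[(s[j].tolist(),ce[j].round(1).tolist()) for j in i])
    # lilac cap
    h=cv2.cvtColor(im.astype('uint8'),cv2.COLOR_BGR2HSV)
    y,x={'top':(211,361),'side':(285,328)}[c]; print(h[y-3:y+4:2,x-4:x+5:2].tolist() if 0 else h[y,x])
    m=np.zeros(h.shape[:2],'uint8'); sl=(slice(y-14,y+14),slice(x-14,x+14)); hh=h[sl]; m[sl]=(hh[...,0]>122)&(hh[...,0]<160)&(hh[...,1]>60)&(hh[...,2]>50)
    ys,xs=np.nonzero(m);print('lilac',len(xs),xs.mean(),ys.mean(),xs.min(),xs.max(),ys.min(),ys.max()); R[c]=ray(c,(xs.mean(),ys.mean()))
print(tri(R['top'],R['side']))
for c in('top','side'): print([ (proj(c,np.array([.6,-.2,z]))).round(1) for z in (0,.05)])
```

```text
top [([285, 182, 11, 11, 99], [290.2, 186.9])]
[134 114  96]
lilac 94 362.468085106383 210.7127659574468 357 368 206 216
side []
[132  46  55]
lilac 63 329.015873015873 280.77777777777777 324 334 277 284
[ 0.60752043 -0.2033561   0.04941484]
[array([358.1, 217.2]), array([360.8, 213.5])]
[array([325.1, 295.3]), array([326.3, 280.9])]
```

View pics/topz.png

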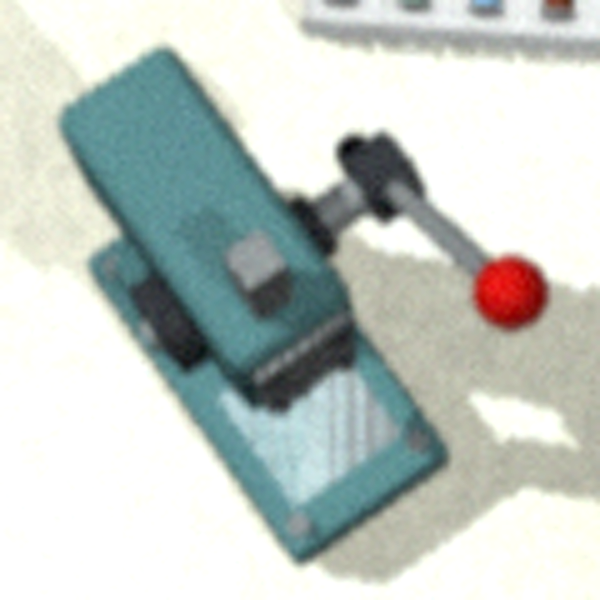

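View pics/sidez.png

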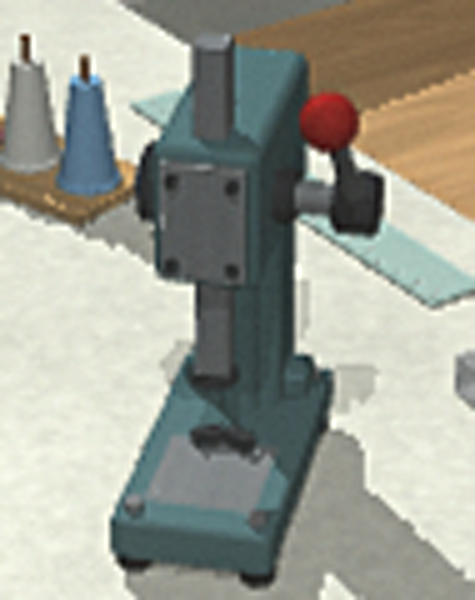

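The zoomed views show the base front corners at (250,241) and (279,222) in top. In side they are at (237,248) and (270,253), with the ram pad near (257,218). I'll fit the press pose to these.

```bash
cat > fit.py <<'E'
from h import *
from scipy.optimize import least_squares
T=lambda u,v:np.array([u/5-.4+190,v/5-.4+130]); S=lambda u,v:np.array([u/5-.4+215,v/5-.4+145])
obs=[('top',T(510,292),(-.073,-.08,.317)),('side',S(330,122),(-.073,-.08,.317)),
('top',T(300,560),(-.07,.05,None)),('top',T(447,462),(-.07,-.05,None)),
('side',S(113,518),(-.07,.05,None)),('side',S(275,547),(-.07,-.05,None)),('side',S(331,377),(.13,-.05,None)),
('side',S(213,367),(0,0,.1018))]
def W(p,X):
    c,s=np.cos(p[2]),np.sin(p[2]); return np.array([p[0]+c*X[0]-s*X[1],p[1]+s*X[0]+c*X[1],p[3] if X[2] is None else X[2]])
f=lambda p:np.concatenate([proj(c,W(p,X))-o for c,o,X in obs])
q=least_squares(f,[.58,.08,.55,.037],loss='soft_l1')
print(q.x.round(4),np.degrees(q.x[2]));print(f(q.x).reshape(-1,2).round(1))
p=q.x
for X in [(-.073,-.08,.317),(-.106,-.08,.170),(-.2,0,.04),(0,0,.04)]: print(X,W(p,X).round(4))
print('balltri',tri(ray('top',obs[0][1]),ray('side',obs[1][1])))
c=cv2.imread('pics/side0.png')
E
python3 fit.py
```

```text
[0.5746 0.0916 0.755  0.0346] 43.26080128177781
[[-0.2 -0.2]
 [ 0.   0.1]
 [-1.   0.7]
 [ 0.8 -1.8]
 [-0.8  1.7]
 [-0.4 -0.1]
 [ 0.5 -0.9]
 [ 0.5  2.5]]
(-0.073, -0.08, 0.317) [ 0.5763 -0.0167  0.317 ]
(-0.106, -0.08, 0.17) [ 0.5522 -0.0393  0.17  ]
(-0.2, 0, 0.04) [ 0.429  -0.0455  0.04  ]
(0, 0, 0.04) [0.5746 0.0916 0.04  ]
balltri [ 0.57564223 -0.01732543  0.31781828]
```

Run:
```python
from h import *
for n,c,uv,z in [('bottle_blue','top',(105,132),.05),('bottle_green','top',(12,147),.05),('rackright','top',(123,150),.01),('strip','top',(85,90),0),('machineR','side',(145,160),0),('machineL','side',(38,185),0),('palette','top',(250,140),.02),('tab edge','top',(100,60),0)]: print(n,atz(c,uv,z).round(3))
print('topbase',[atz('top',p,.036).round(3) for p in [(249.6,241.6),(279,222),(208,182)]])
```

```text
bottle_blue [0.734 0.504 0.05 ]
bottle_green [0.66  0.739 0.05 ]
rackright [0.702 0.461 0.01 ]
strip [0.866 0.604 0.   ]
machineR [ 0.546  0.899 -0.   ]
machineL [0.114 0.925 0.   ]
palette [0.772 0.118 0.02 ]
tab edge [0.962 0.581 0.   ]
topbase [array([0.491, 0.078, 0.036]), array([0.553, 0.009, 0.036]), array([0.636, 0.21 , 0.036])]
```

Request:
jog_arm --pt "0 0 -1 0" --pt "0 0 -1 0" --pt "0 0 -1 0" --pt "0 0 -1 0" --pt "0 0 -1 0"

```text
time_s: 1.7
tcp_pos: [0.1899, 0.5953, 0.5056]
ee_rot: [[0.953, -0.304, -0.0], [-0.304, -0.953, 0.0], [-0.0, -0.0, -1.0]]
wrist_force: [0.7, 0.1, -0.4]
gripper_width: 1.0
gripper_force: 0.0
```

Request:
jog_arm --pt "0.95 -0.3 0 0" --pt "0.95 -0.3 0 0" --pt "0.95 -0.3 0 0" --pt "0.95 -0.3 0 0" --pt "0.95 -0.3 0 0" --pt "0.95 -0.3 0 0" --pt "0.95 -0.3 0 0" --pt "0.95 -0.3 0 0" --pt "0.95 -0.3 0 0" --pt "0.95 -0.3 0 0"

```text
time_s: 2.7
tcp_pos: [0.3903, 0.5948, 0.5046]
ee_rot: [[0.953, -0.304, -0.0], [-0.304, -0.953, -0.0], [-0.0, 0.0, -1.0]]
wrist_force: [0.9, 0.2, -0.0]
gripper_width: 0.998
gripper_force: 0.0
```

Request:
jog_arm --pt "0.95 -0.3 0 0" --pt "0.95 -0.3 0 0" --pt "0.95 -0.3 0 0" --pt "0.95 -0.3 0 0" --pt "0.95 -0.3 0 0" --pt "0.95 -0.3 0 0" --pt "0.95 -0.3 0 0" --pt "0.95 -0.3 0 0"

```text
time_s: 3.5
tcp_pos: [0.5497, 0.5942, 0.5045]
ee_rot: [[0.953, -0.304, -0.0], [-0.304, -0.953, -0.0], [-0.0, 0.0, -1.0]]
wrist_force: [0.8, -0.4, 1.0]
gripper_width: 1.001
gripper_force: 0.0
```

Request:
jog_arm --pt "0.56 -1 0 0" --pt "0.56 -1 0 0" --pt "0.56 -1 0 0" --pt "0.56 -1 0 0" --pt "0.56 -1 0 0" --pt "0.56 -1 0 0" --pt "0.56 -1 0 0"

```text
time_s: 4.2
tcp_pos: [0.618, 0.6538, 0.4786]
ee_rot: [[0.952, -0.303, 0.038], [-0.305, -0.952, 0.036], [0.025, -0.046, -0.999]]
wrist_force: [-1.6, 0.5, 0.5]
gripper_width: 0.997
gripper_force: 0.0
```

```bash
python3 -c "
from h import *
s=sense();print(np.round(s['joints'],2),s['tcp_pos'],np.round(s['ee_rot'],4),np.hypot(*s['tcp_pos'][:2]))"
```

```text
[  56.94   59.42   80.66    0.74 -108.3    15.6 ] [0.61798747 0.65384607 0.47861229] [[ 0.9522 -0.3032  0.0382]
 [-0.3045 -0.9518  0.0363]
 [ 0.0253 -0.0462 -0.9986]] 0.8996794939258307
```

Request:
jog_arm --pt "0.56 -1 0 0" --pt "0.56 -1 0 0" --pt "0.56 -1 0 0" --pt "0.56 -1 0 0" --pt "0.56 -1 0 0"

```text
time_s: 4.7
tcp_pos: [0.6383, 0.6669, 0.447]
ee_rot: [[0.95, -0.3, 0.085], [-0.306, -0.949, 0.08], [0.057, -0.102, -0.993]]
wrist_force: [-0.8, 1.2, -0.4]
gripper_width: 1.0
gripper_force: 0.0
```

```bash
python3 -c "
from h import *
s=sense();print(np.round(s['joints'],2),s['tcp_pos'],np.round(s['ee_rot'],4),np.hypot(*s['tcp_pos'][:2]))"
```

```text
[  56.43   61.63   80.62    1.56 -102.44   16.3 ] [0.63827543 0.66693825 0.44696464] [[ 0.9503 -0.2995  0.0851]
 [-0.3062 -0.9486  0.0801]
 [ 0.0568 -0.1022 -0.9931]] 0.9231479566667471
```

Request:
jog_arm --pt "0.56 -1 -1 0" --pt "0.56 -1 -1 0" --pt "0.56 -1 -1 0" --pt "0.56 -1 -1 0" --pt "0.56 -1 -1 0" --pt "0.56 -1 -1 0"

```text
time_s: 5.3
tcp_pos: [0.6251, 0.6461, 0.5244]
ee_rot: [[0.944, -0.288, 0.163], [-0.312, -0.938, 0.152], [0.109, -0.195, -0.975]]
wrist_force: [0.7, 0.2, -0.3]
gripper_width: 1.0
gripper_force: 0.0
```

Request:
jog_arm --pt "-0.56 1 0 0" --pt "-0.56 1 0 0"

```text
time_s: 5.5
tcp_pos: [0.5989, 0.6226, 0.5134]
ee_rot: [[0.944, -0.288, 0.162], [-0.312, -0.938, 0.151], [0.108, -0.193, -0.975]]
wrist_force: [1.2, 1.7, 0.9]
gripper_width: 0.998
gripper_force: 0.0
```

Request:
jog_arm --pt "0.56 -1 -1 0" --pt "0.56 -1 -1 0" --pt "0.56 -1 -1 0" --pt "0.56 -1 -1 0" --pt "0.56 -1 -1 0" --pt "0.56 -1 -1 0" --pt "0.56 -1 -1 0" --pt "0.56 -1 -1 0" --pt "0.56 -1 -1 0" --pt "0.56 -1 -1 0"

```text
time_s: 6.5
tcp_pos: [0.5856, 0.6013, 0.6494]
ee_rot: [[0.927, -0.26, 0.27], [-0.328, -0.912, 0.248], [0.181, -0.319, -0.93]]
wrist_force: [-0.4, 0.3, 0.2]
gripper_width: 0.999
gripper_force: 0.0
```

Request:
jog_arm --pt "0.56 -1 -0.7 0" --pt "0.56 -1 -0.7 0" --pt "0.56 -1 -0.7 0" --pt "0.56 -1 -0.7 0" --pt "0.56 -1 -0.7 0" --pt "0.56 -1 -0.7 0" --pt "0.56 -1 -0.7 0" --pt "0.56 -1 -0.7 0"

```text
time_s: 7.3
tcp_pos: [0.5669, 0.5783, 0.7114]
ee_rot: [[0.906, -0.224, 0.359], [-0.347, -0.879, 0.327], [0.242, -0.421, -0.874]]
wrist_force: [0.5, -0.3, -0.3]
gripper_width: 1.002
gripper_force: 0.0
```

Request:
jog_arm --pt "0 0 0 -1" --pt "0 0 0 -1" --pt "0 0 0 -1" --pt "0 0 0 -1" --pt "0 0 0 -1" --pt "0 0 0 -1" --pt "0 0 0 -1" --pt "0 0 0 -1" --pt "0 0 0 -1" --pt "0 0 0 -1"

```text
time_s: 8.3
tcp_pos: [0.567, 0.5784, 0.7111]
ee_rot: [[0.791, 0.497, 0.358], [0.392, -0.86, 0.327], [0.471, -0.118, -0.874]]
wrist_force: [0.6, 1.2, 0.3]
gripper_width: 1.001
gripper_force: 0.0
```

Request:
jog_arm --pt "0 0 0 -1" --pt "0 0 0 -1" --pt "0 0 0 -1" --pt "0 0 0 -0.11"

```text
time_s: 8.7
tcp_pos: [0.5669, 0.5784, 0.7111]
ee_rot: [[0.646, 0.674, 0.358], [0.589, -0.739, 0.327], [0.485, -0.0, -0.874]]
wrist_force: [-0.6, -0.1, -0.3]
gripper_width: 0.994
gripper_force: 0.0
```

```bash
cat >> h.py <<'E'
np.set_printoptions(precision=4,suppress=True)
def to(G,n=None):
    "tool-axis units to bring grasp point to G"
    s=sense(); R=np.array(s['ee_rot']); g=np.array(s['tcp_pos'])+R[:,2]*r.tcp_to_grasp
    d=R.T@(np.array(G)-g)/.02; n=n or int(np.ceil(abs(d).max())) or 1
    print('t',s['time_s'],'grasp',g.round(4),'units',d.round(2),'rows',n,'each',(d/n).round(3)); return d
PX,PY,YAW=.5746,.0916,np.radians(42.9)
def pw(x,y,z): c,s=np.cos(YAW),np.sin(YAW); return np.array([PX+c*x-s*y,PY+s*x+c*y,z])
E
python3 - <<'E'
from h import *
print(np.array(sense()['ee_rot']),sense()['joints'])
to([.606,-.203,.15]);to([.606,-.203,.028])
print([atz('top',p,.003) for p in[(363,165),(398,185),(386,193)]])
E
```

```text
[[ 0.646   0.674   0.3582]
 [ 0.5894 -0.7387  0.327 ]
 [ 0.4851 -0.0001 -0.8745]] [ 58.0262  45.2302  80.5977   7.5693 -97.1955  77.1879]
t 8.7 grasp [0.6255 0.6319 0.5681] units [-35.37  30.18   4.28] rows 36 each [-0.983  0.838  0.119]
t 8.7 grasp [0.6255 0.6319 0.5681] units [-38.33  30.18   9.61] rows 39 each [-0.983  0.774  0.247]
[array([ 0.7467, -0.1983,  0.003 ]), array([ 0.7025, -0.2982,  0.003 ]), array([ 0.6759, -0.2679,  0.003 ])]
```

Request:
jog_arm --pt "-0.984 0.974 -0.144 0" --pt "-0.984 0.974 -0.144 0" --pt "-0.984 0.974 -0.144 0" --pt "-0.984 0.974 -0.144 0" --pt "-0.984 0.974 -0.144 0" --pt "-0.984 0.974 -0.144 0" --pt "-0.984 0.974 -0.144 0" --pt "-0.984 0.974 -0.144 0" --pt "-0.984 0.974 -0.144 0" --pt "-0.984 0.974 -0.144 0"

```text
time_s: 9.7
tcp_pos: [0.5615, 0.3163, 0.644]
ee_rot: [[0.647, 0.673, 0.359], [0.588, -0.74, 0.327], [0.485, -0.001, -0.874]]
wrist_force: [-0.3, -0.1, 0.0]
gripper_width: 1.002
gripper_force: 0.0
```

Request:
jog_arm --pt "-0.984 0.974 -0.144 0" --pt "-0.984 0.974 -0.144 0" --pt "-0.984 0.974 -0.144 0" --pt "-0.984 0.974 -0.144 0" --pt "-0.984 0.974 -0.144 0" --pt "-0.984 0.974 -0.144 0" --pt "-0.984 0.974 -0.144 0" --pt "-0.984 0.974 -0.144 0" --pt "-0.984 0.974 -0.144 0" --pt "-0.984 0.974 -0.144 0"

```text
time_s: 10.7
tcp_pos: [0.5552, 0.0472, 0.5739]
ee_rot: [[0.647, 0.673, 0.359], [0.588, -0.74, 0.327], [0.485, -0.0, -0.874]]
wrist_force: [-0.4, 0.6, -1.1]
gripper_width: 1.001
gripper_force: 0.0
```

Request:
jog_arm --pt "-0.984 0.974 -0.144 0" --pt "-0.984 0.974 -0.144 0" --pt "-0.984 0.974 -0.144 0" --pt "-0.984 0.974 -0.144 0" --pt "-0.984 0.974 -0.144 0" --pt "-0.984 0.974 -0.144 0" --pt "-0.984 0.974 -0.144 0" --pt "-0.984 0.974 -0.144 0" --pt "-0.984 0.974 -0.144 0" --pt "-0.984 0.974 -0.144 0"

```text
time_s: 11.7
tcp_pos: [0.5492, -0.222, 0.5038]
ee_rot: [[0.647, 0.673, 0.359], [0.589, -0.74, 0.326], [0.485, 0.0, -0.875]]
wrist_force: [0.1, 0.2, 0.5]
gripper_width: 1.001
gripper_force: 0.0
```

Run:
```python
from h import *
print(np.array(sense()['ee_rot']),np.array(sense()['joints']))
u=np.array([.359,.327,-.874])
G=np.array([.606,-.203,.03])
to(G-u*.1);to(G)
```

```text
[[ 0.6469  0.6728  0.359 ]
 [ 0.5885 -0.7398  0.326 ]
 [ 0.4849  0.0004 -0.8746]] [-12.7294  13.724    9.6953 -24.9683 -70.18   150.3059]
t 11.7 grasp [ 0.6079 -0.1687  0.3608] units [-9.1   1.2   8.87] rows 10 each [-0.91   0.12   0.887]
t 11.7 grasp [ 0.6079 -0.1687  0.3608] units [-9.09  1.2  13.87] rows 14 each [-0.649  0.086  0.991]
```

Request:
jog_arm --pt "-0.91 0.12 0.887 0" --pt "-0.91 0.12 0.887 0" --pt "-0.91 0.12 0.887 0" --pt "-0.91 0.12 0.887 0" --pt "-0.91 0.12 0.887 0" --pt "-0.91 0.12 0.887 0" --pt "-0.91 0.12 0.887 0" --pt "-0.91 0.12 0.887 0" --pt "-0.91 0.12 0.887 0" --pt "-0.91 0.12 0.887 0"

```text
time_s: 12.7
tcp_pos: [0.5115, -0.2883, 0.2598]
ee_rot: [[0.647, 0.673, 0.359], [0.589, -0.74, 0.326], [0.485, 0.001, -0.875]]
wrist_force: [0.3, -0.3, 0.2]
gripper_width: 1.002
gripper_force: 0.0
```

Run:
```python
from h import *
a=snap('side','s1.png')[200:340,240:400]; b=snap('top','t1.png')[130:280,290:450]
f=lambda x:cv2.convertScaleAbs(cv2.resize(x,(400,int(x.shape[0]*400/x.shape[1])),interpolation=cv2.INTER_CUBIC),alpha=1.6)
A,B=f(a),f(b);h=max(len(A),len(B));A=cv2.copyMakeBorder(A,0,h-len(A),0,0,0);B=cv2.copyMakeBorder(B,0,h-len(B),0,0,0)
cv2.imwrite('pics/st1.png',np.hstack([A,B]))
print(np.array(sense()['joints']));to([.606,-.203,.03])
```

```text
[-21.8929  26.0159  -6.3206 -34.6895 -50.0661 174.9172]
t 12.8 grasp [ 0.5681 -0.2345  0.1137] units [0.14 0.14 4.85] rows 5 each [0.028 0.027 0.971]
```

View pics/st1.png

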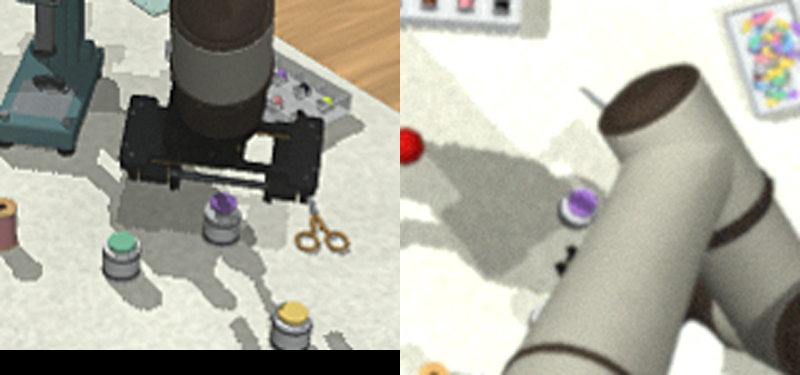

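The side crop shows the gripper above and behind the upright lilac mould (cap at about (223,203) in the crop), with mint and the scissors clear. The top view shows the lilac cap at crop (581,203). I'll move in along the tool axis.

Request:
jog_arm --pt "0.03 0.03 0.97 0" --pt "0.03 0.03 0.97 0" --pt "0.03 0.03 0.97 0"

```text
time_s: 13.1
tcp_pos: [0.536, -0.2683, 0.2097]
ee_rot: [[0.645, 0.674, 0.359], [0.59, -0.739, 0.326], [0.485, 0.001, -0.874]]
wrist_force: [0.0, -0.9, 0.4]
gripper_width: 1.0
gripper_force: 0.0
```

Run:
```python
from h import *
print(np.array(sense()['joints']),np.array(sense()['ee_rot']));to([.606,-.203,.03])
```

```text
[-19.4729  30.3888  -6.3152 -37.1766 -45.0147 176.7622] [[ 0.6452  0.6742  0.3593]
 [ 0.59   -0.7385  0.3263]
 [ 0.4853  0.0014 -0.8743]]
t 13.1 grasp [ 0.5948 -0.2149  0.0668] units [-0.18 -0.06  2.  ] rows 3 each [-0.06  -0.021  0.668]
```

Request:
jog_arm --pt "-0.06 -0.02 0.667 0.15" --pt "-0.06 -0.02 0.667 0.1" --pt "-0.06 -0.02 0.667 0"

```text
time_s: 13.4
tcp_pos: [0.547, -0.2566, 0.1729]
ee_rot: [[0.661, 0.66, 0.357], [0.575, -0.751, 0.326], [0.483, -0.01, -0.876]]
wrist_force: [-0.3, -0.4, 0.0]
gripper_width: 1.0
gripper_force: 0.0
```

Request:
jog_arm --pt "0 0 0 0" --pt "0 0 0 0" --pt "0 0 0 0" --pt "0 0 0 0" --pt "0 0 0 0" --pt "0 0 0 0" --grip 0

```text
time_s: 14.0
tcp_pos: [0.5466, -0.2573, 0.1744]
ee_rot: [[0.66, 0.66, 0.358], [0.575, -0.751, 0.325], [0.484, -0.009, -0.875]]
wrist_force: [-0.4, -0.4, 0.4]
gripper_width: 0.536
gripper_force: 0.0
```

Run:
```python
from h import *
s=sense();print(np.array(s['joints']),np.array(s['ee_rot']),s['gripper_width']*87,s['gripper_force']);to([.606,-.203,.03])
```

```text
[-18.4076  33.5285  -6.4555 -39.136  -41.9359 177.407 ] [[ 0.6603  0.6602  0.358 ]
 [ 0.5745 -0.751   0.3254]
 [ 0.4837 -0.0092 -0.8752]] 46.650972476970104 0.0
t 14.0 grasp [ 0.6051 -0.2041  0.0313] units [ 0.03 -0.01  0.09] rows 1 each [ 0.029 -0.01   0.093]
```

Request:
jog_arm --pt "0 0 0 0.15" --pt "0 0 0 0" --pt "0 0 0 0" --pt "0 0 0 0" --pt "0 0 0 0"

```text
time_s: 14.5
tcp_pos: [0.5467, -0.2572, 0.1743]
ee_rot: [[0.668, 0.652, 0.358], [0.566, -0.758, 0.325], [0.483, -0.015, -0.875]]
wrist_force: [-0.8, -0.4, 2.4]
gripper_width: 0.451
gripper_force: 30.0
```

Request:
jog_arm --pt "0.24 0 -0.44 0" --pt "0.24 0 -0.44 0" --pt "0.24 0 -0.44 0.1"

```text
time_s: 14.8
tcp_pos: [0.5467, -0.2574, 0.2047]
ee_rot: [[0.674, 0.647, 0.357], [0.559, -0.762, 0.326], [0.483, -0.02, -0.876]]
wrist_force: [-0.1, -0.6, -1.6]
gripper_width: 0.455
gripper_force: 29.9
```

Run:
```python
from h import *
s=sense();print(np.array(s['joints']),np.array(s['ee_rot']),s['gripper_width']*87,s['gripper_force'])
to([.606,-.203,.2])
for c in ('side','top'):
    eyes.capture(c); print([(d['centre'],d['conf']) for n in ('mould_lilac','pusher') for d in eyes.spot_in(c,n)])
```

```text
[-18.0707  31.0583  -5.9788 -37.1266 -44.1671 173.2194] [[ 0.674   0.6469  0.3567]
 [ 0.5591 -0.7623  0.326 ]
 [ 0.4828 -0.0203 -0.8755]] 39.59380704106897 29.940079010557383
t 14.8 grasp [ 0.605  -0.2041  0.0615] units [ 3.41 -0.15 -6.03] rows 7 each [ 0.487 -0.022 -0.861]
[([0.5951, -0.2158, 0.0529], 0.49)]
[]
```

Run:
```python
from h import *
s=sense();R=np.array(s['ee_rot'])
G=pw(-.15,0,.13);print(G);to(G)
d=R.T@(pw(-.042,0,.0)-pw(-.15,0,.0))/.02;print('in',d)
```

```text
[ 0.4647 -0.0105  0.13  ]
t 15.1 grasp [ 0.6049 -0.2041  0.0606] units [  2.37 -11.98  -2.38] rows 12 each [ 0.197 -0.999 -0.198]
in [ 4.7215 -0.2427  2.6094]
```

Request:
jog_arm --pt "0.6 -0.6 -1 0" --pt "0.2 -1 -0.3 0" --pt "0.2 -1 -0.3 0" --pt "0.2 -1 -0.2 -0.1" --pt "0.2 -1 -0.2 -0.1" --pt "0.2 -1 -0.2 -0.1" --pt "0.2 -1 -0.2 -0.1" --pt "0.2 -1 -0.2 -0.1" --pt "0.2 -1 0 0" --pt "0.2 -1 0 0"

```text
time_s: 16.1
tcp_pos: [0.4331, -0.1021, 0.2748]
ee_rot: [[0.648, 0.673, 0.357], [0.589, -0.739, 0.326], [0.483, -0.001, -0.876]]
wrist_force: [0.1, 0.2, -1.7]
gripper_width: 0.456
gripper_force: 29.9
```

Run:
```python
from h import *
s=sense();R=np.array(s['ee_rot']);print(R,s['joints'],s['gripper_force'])
to(pw(-.12,0,.1));to(pw(-.045,0,.085))
```

```text
[[ 0.6478  0.6732  0.3567]
 [ 0.589  -0.7395  0.326 ]
 [ 0.4832 -0.0011 -0.8755]] [ -1.6974  11.7169 -25.9302 -34.9497 -35.9618 159.7041] 29.938942110165954
t 16.1 grasp [ 0.4914 -0.0488  0.1317] units [ 0.81 -2.32  2.26] rows 3 each [ 0.27  -0.775  0.753]
t 16.1 grasp [ 0.4914 -0.0488  0.1317] units [ 3.73 -2.36  4.73] rows 5 each [ 0.746 -0.472  0.946]
```

Request:
jog_arm --pt "0.27 -0.78 0.75 0" --pt "0.27 -0.78 0.75 0" --pt "0.27 -0.77 0.75 0" --pt "0.97 -0.01 0.82 0" --pt "0.97 -0.01 0.82 0" --pt "0.97 -0.01 0.82 0" --pt "0 0 0 0" --pt "0 0 0 0"

```text
time_s: 16.9
tcp_pos: [0.4836, 0.0071, 0.2278]
ee_rot: [[0.648, 0.674, 0.355], [0.59, -0.739, 0.326], [0.482, -0.002, -0.876]]
wrist_force: [-1.3, -0.5, -2.0]
gripper_width: 0.453
gripper_force: 29.9
```

Run:
```python
from h import *
a=snap('side','s2.png')[130:280,200:340]; b=snap('top','t2.png')[120:270,180:320]
f=lambda x:cv2.convertScaleAbs(cv2.resize(x,(400,int(x.shape[0]*400/x.shape[1])),interpolation=cv2.INTER_CUBIC),alpha=1.6)
cv2.imwrite('pics/st2.png',np.hstack([f(a),f(b)]))
to(pw(-.045,0,.0735));print(sense()['wrist_force'])
```

```text
t 17.0 grasp [0.5414 0.0596 0.085 ] units [-0.23 -0.04  0.53] rows 1 each [-0.232 -0.04   0.531]
[-0.7002 -0.2287 -2.0863]
```

View pics/st2.png

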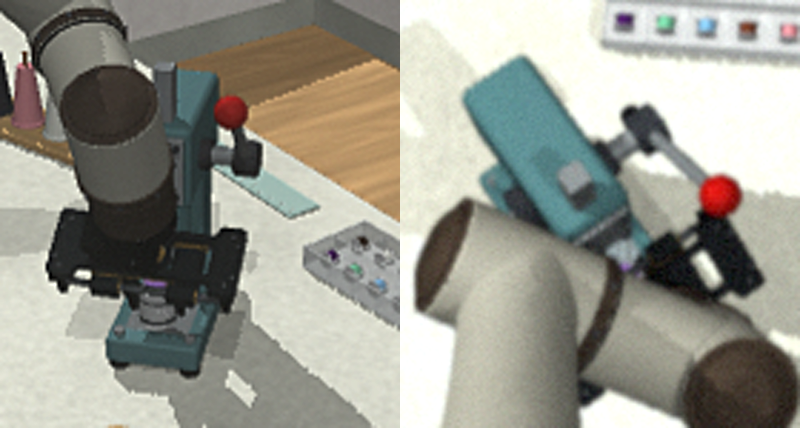

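The side crop shows the mould hanging just above the bed at about (155,300), between the base corners. In the top view the press, lever and ball are clear of the hand. Next I lower it.

Request:
jog_arm --pt "-0.1 0 0.17 0" --pt "-0.1 0 0.18 0" --pt "-0.02 0 0.04 0" --pt "0 0 0 0"

```text
time_s: 17.4
tcp_pos: [0.4836, 0.0064, 0.2193]
ee_rot: [[0.648, 0.673, 0.357], [0.589, -0.74, 0.325], [0.483, -0.001, -0.876]]
wrist_force: [0.1, 0.2, -2.2]
gripper_width: 0.454
gripper_force: 29.9
```

Request:
jog_arm --pt "-0.02 0 0.04 0" --pt "-0.02 0 0.04 0" --pt "0 0 0 0"

```text
time_s: 17.7
tcp_pos: [0.4838, 0.0068, 0.2177]
ee_rot: [[0.647, 0.673, 0.357], [0.589, -0.739, 0.326], [0.483, -0.0, -0.875]]
wrist_force: [-0.2, -0.2, -3.0]
gripper_width: 0.449
gripper_force: 29.9
```

Run:
```python
from h import *
to(pw(-.045,0,.0735))
```

```text
t 17.7 grasp [0.5422 0.0601 0.0746] units [-0.02 -0.05  0.05] rows 1 each [-0.017 -0.052  0.052]
```

Request:
jog_arm --pt "-0.02 0 0.04 0" --pt "-0.02 0 0.04 0" --pt "0 0 0 0"

```text
time_s: 18.0
tcp_pos: [0.4838, 0.0068, 0.2158]
ee_rot: [[0.647, 0.673, 0.357], [0.589, -0.739, 0.326], [0.483, -0.0, -0.875]]
wrist_force: [0.2, -0.7, -1.0]
gripper_width: 0.458
gripper_force: 29.9
```

Request:
jog_arm --pt "-0.02 0 0.04 0" --pt "0 0 0 0"

```text
time_s: 18.2
tcp_pos: [0.4839, 0.0068, 0.215]
ee_rot: [[0.647, 0.673, 0.357], [0.589, -0.739, 0.326], [0.483, -0.0, -0.875]]
wrist_force: [-1.2, 0.4, -1.7]
gripper_width: 0.454
gripper_force: 29.9
```

Request:
jog_arm --pt "-0.02 0 0.04 0" --pt "0 0 0 0"

```text
time_s: 18.4
tcp_pos: [0.484, 0.0069, 0.2144]
ee_rot: [[0.647, 0.674, 0.358], [0.589, -0.739, 0.326], [0.484, -0.0, -0.875]]
wrist_force: [-0.5, -0.4, 0.2]
gripper_width: 0.453
gripper_force: 29.9
```

Request:
jog_arm --pt "-0.02 0 0.04 0" --pt "0 0 0 0"

```text
time_s: 18.6
tcp_pos: [0.484, 0.0068, 0.2142]
ee_rot: [[0.646, 0.674, 0.358], [0.589, -0.739, 0.326], [0.484, 0.0, -0.875]]
wrist_force: [-3.6, -1.6, 6.3]
gripper_width: 0.45
gripper_force: 29.9
```

Request:
jog_arm --pt "0 0 0 0" --pt "0 0 0 0" --pt "0 0 0 0" --pt "0 0 0 0" --pt "0 0 0 0" --grip 72

```text
time_s: 19.1
tcp_pos: [0.484, 0.0069, 0.2132]
ee_rot: [[0.647, 0.673, 0.357], [0.589, -0.739, 0.326], [0.483, -0.0, -0.875]]
wrist_force: [0.5, -0.4, 0.3]
gripper_width: 0.793
gripper_force: 0.0
```

Request:
jog_arm --pt "-0.87 0 -0.48 0" --pt "-0.87 0 -0.48 0" --pt "-0.87 0 -0.48 0" --pt "0 0 0 0"

```text
time_s: 19.5
tcp_pos: [0.4384, -0.0343, 0.2131]
ee_rot: [[0.649, 0.672, 0.357], [0.588, -0.741, 0.325], [0.483, -0.001, -0.876]]
wrist_force: [0.6, -0.4, 0.4]
gripper_width: 0.826
gripper_force: 0.0
```

Request:
jog_arm --pt "0 0 0 0" --pt "0 0 0 0" --pt "0 0 0 0" --pt "0 0 0 0" --pt "0 0 0 0" --pt "0 0 0 0" --pt "0 0 0 0" --pt "0 0 0 0" --pt "0 0 0 0" --grip 0

```text
time_s: 20.4
tcp_pos: [0.4398, -0.0333, 0.2133]
ee_rot: [[0.647, 0.673, 0.357], [0.589, -0.739, 0.326], [0.483, -0.0, -0.875]]
wrist_force: [0.4, -0.1, -0.1]
gripper_width: 0.09
gripper_force: 0.0
```

Run:
```python
from h import *
a=snap('side','s3.png')[190:280,210:300]; b=snap('top','t3.png')[150:250,200:300]
f=lambda x:cv2.convertScaleAbs(cv2.resize(x,(400,int(x.shape[0]*400/x.shape[1])),interpolation=cv2.INTER_CUBIC),alpha=1.6)[:400]
cv2.imwrite('pics/st3.png',np.hstack([f(a),f(b)]))
for c in ('side','top'): print([(d['centre'],d['conf']) for n in ('mould_lilac','pusher') for d in eyes.spot_in(c,n)])
print('expected',pw(-.045,0,.092)); to(pw(-.037,0,.0714))
```

```text
[]
[]
expected [0.5416 0.061  0.092 ]
t 20.7 grasp [0.4983 0.02   0.0701] units [ 2.99 -0.06  1.58] rows 3 each [ 0.997 -0.02   0.527]
```

View pics/st3.png

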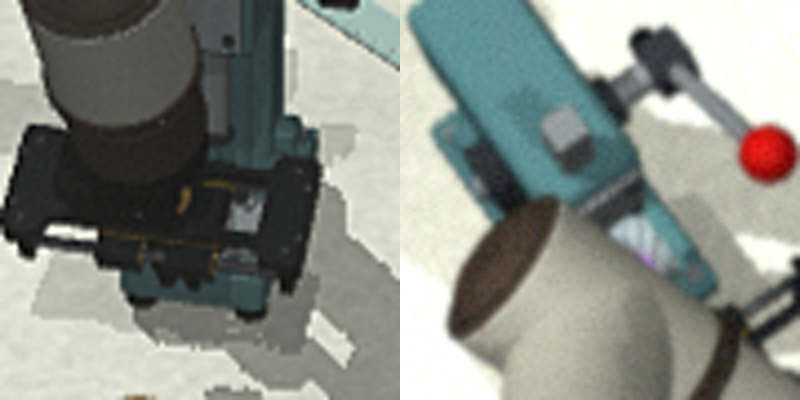

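Request:
jog_arm --pt "0.45 -0.01 0.236 0" --pt "0.45 -0.01 0.236 0" --pt "0.22 0 0.116 0" --pt "0.22 0 0.116 0" --pt "0.22 0 0.116 0" --pt "0.22 0 0.116 0" --pt "0.22 0 0.116 0" --pt "0.22 0 0.116 0" --pt "0.22 0 0.116 0"

```text
time_s: 21.6
tcp_pos: [0.4806, 0.0044, 0.2142]
ee_rot: [[0.647, 0.673, 0.357], [0.589, -0.739, 0.326], [0.483, -0.001, -0.876]]
wrist_force: [0.1, -1.5, -0.6]
gripper_width: 0.008
gripper_force: 0.5
```

Run:
```python
from h import *
to(pw(-.037,0,.0714)); print(sense()['wrist_force'])
```

```text
t 21.6 grasp [0.5389 0.0577 0.0711] units [ 0.54 -0.03  0.28] rows 1 each [ 0.541 -0.034  0.281]
[ 0.1425 -1.4901 -0.5746]
```

Request:
jog_arm --pt "0.09 -0.005 0.047 0" --pt "0.09 -0.005 0.047 0" --pt "0.09 -0.005 0.047 0" --pt "0.09 -0.005 0.047 0" --pt "0.05 0 0.026 0"

```text
time_s: 22.1
tcp_pos: [0.487, 0.0108, 0.2146]
ee_rot: [[0.647, 0.673, 0.357], [0.589, -0.739, 0.326], [0.483, -0.0, -0.875]]
wrist_force: [-0.6, -0.8, -0.4]
gripper_width: 0.006
gripper_force: 0.4
```

Request:
jog_arm --pt "0.05 0 0.026 0" --pt "0 0 0 0"

```text
time_s: 22.3
tcp_pos: [0.4878, 0.0115, 0.2146]
ee_rot: [[0.647, 0.673, 0.357], [0.589, -0.739, 0.326], [0.484, -0.0, -0.875]]
wrist_force: [-0.8, -0.5, -0.9]
gripper_width: 0.008
gripper_force: 0.4
```

Request:
jog_arm --pt "0.05 0 0.026 0" --pt "0 0 0 0"

```text
time_s: 22.5
tcp_pos: [0.4881, 0.0121, 0.2144]
ee_rot: [[0.648, 0.674, 0.356], [0.59, -0.739, 0.326], [0.482, -0.001, -0.876]]
wrist_force: [-2.1, -1.4, 0.2]
gripper_width: 0.004
gripper_force: 1.3
```

Request:
jog_arm --pt "0.05 0 0.026 0" --pt "0 0 0 0"

```text
time_s: 22.7
tcp_pos: [0.4884, 0.0126, 0.2143]
ee_rot: [[0.648, 0.674, 0.355], [0.59, -0.739, 0.326], [0.481, -0.002, -0.876]]
wrist_force: [-4.3, -2.9, 1.9]
gripper_width: 0.007
gripper_force: 2.8
```

Request:
jog_arm --pt "0.05 0 0.026 0" --pt "0 0 0 0"

```text
time_s: 22.9
tcp_pos: [0.4887, 0.0128, 0.2143]
ee_rot: [[0.649, 0.674, 0.354], [0.59, -0.739, 0.325], [0.48, -0.002, -0.877]]
wrist_force: [-6.8, -5.1, 4.4]
gripper_width: 0.002
gripper_force: 4.4
```

Request:
jog_arm --pt "-0.1 0 -0.05 0" --pt "-0.5 0 -0.26 0" --pt "-0.87 0 -0.48 0" --pt "-0.87 0 -0.48 0" --pt "-0.87 0 -0.48 0" --pt "-0.87 0 -0.48 0" --pt "-0.87 0 -0.48 0" --pt "0 0 -1 0" --pt "0 0 -1 0" --pt "0 0 -1 0"

```text
time_s: 23.9
tcp_pos: [0.3853, -0.0824, 0.2678]
ee_rot: [[0.647, 0.673, 0.359], [0.589, -0.74, 0.325], [0.485, 0.001, -0.875]]
wrist_force: [0.1, 0.6, 0.0]
gripper_width: 0.006
gripper_force: 0.0
```

Run:
```python
from h import *
a=snap('side','s4.png')[180:270,220:310]; b=snap('top','t4.png')[150:250,200:300]
f=lambda x:cv2.convertScaleAbs(cv2.resize(x,(400,int(x.shape[0]*400/x.shape[1])),interpolation=cv2.INTER_CUBIC),alpha=1.6)[:400]
cv2.imwrite('pics/st4.png',np.hstack([f(a),f(b)]))
for c in ('side','top'): print([(n,d['centre'],d['conf']) for n in ('mould_lilac','pusher') for d in eyes.spot_in(c,n)])
print('side proj',[proj('side',pw(x,0,z)) for x,z in [(0,.092),(-.02,.04)]]); to(pw(-.073,-.08,.317))
```

```text
[('mould_lilac', [0.5652, 0.0738, 0.0661], 0.54), ('mould_lilac', [0.6217, 0.0269, 0.2359], 0.39), ('mould_lilac', [0.3951, 0.3474, 0.0161], 0.24)]
[('mould_lilac', [0.5571, 0.082, 0.0755], 0.39)]
side proj [array([257.6938, 223.2596]), array([256.3189, 241.1257])]
t 24.2 grasp [ 0.4439 -0.0285  0.1233] units [ 9.29  3.99 -5.93] rows 10 each [ 0.929  0.399 -0.593]
```

View pics/st4.png

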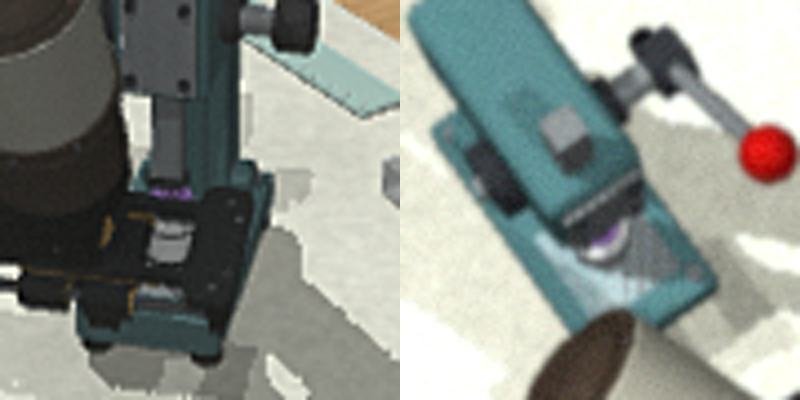

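The side crop shows the lilac cap directly below the ram at (172,190) and the mould standing upright on the bed. The top crop agrees, with the cap half under the head. Now the lever: I'll open the fingers and go to a standoff behind the ball.

Run:
```python
from h import *
B=np.array([.5756,-.0173,.3178]); R=np.array(sense()['ee_rot'])
print(B-pw(-.073,-.08,.317))
to(B-R[:,2]*.09)
```

```text
[ 0.     -0.0006  0.0008]
t 24.2 grasp [ 0.4439 -0.0285  0.1233] units [  9.29   4.01 -10.48] rows 11 each [ 0.845  0.365 -0.953]
```

Request:
jog_arm --pt "0.5 0.3 -1 0" --pt "0.88 0.36 -0.95 0" --pt "0.88 0.37 -0.95 0" --pt "0.88 0.37 -0.95 0" --pt "0.88 0.37 -0.95 0" --pt "0.88 0.37 -0.95 0" --pt "0.88 0.37 -0.95 0" --pt "0.88 0.37 -0.95 0" --pt "0.88 0.37 -0.95 0" --pt "0.88 0.38 -0.95 0" --grip 64

```text
time_s: 25.2
tcp_pos: [0.476, -0.0982, 0.5152]
ee_rot: [[0.648, 0.674, 0.355], [0.59, -0.739, 0.326], [0.483, -0.002, -0.876]]
wrist_force: [0.2, -0.2, 0.6]
gripper_width: 0.723
gripper_force: 0.0
```

Run:
```python
from h import *
B=np.array([.5756,-.0173,.3178]); R=np.array(sense()['ee_rot']); print(sense()['joints'],R)
to(B-R[:,2]*.09);to(B)
```

```text
[  1.4046   1.5096  -4.5629 -20.8847 -63.0027 137.0389] [[ 0.6477  0.6739  0.3554]
 [ 0.5895 -0.7389  0.3265]
 [ 0.4826 -0.0019 -0.8758]]
t 25.2 grasp [ 0.5341 -0.0448  0.372 ] units [ 0.85  0.39 -0.94] rows 1 each [ 0.847  0.387 -0.94 ]
t 25.2 grasp [ 0.5341 -0.0448  0.372 ] units [0.85 0.39 3.56] rows 4 each [0.212 0.097 0.89 ]
```

Request:
jog_arm --pt "0.85 0.39 0 0" --pt "0 0 0.9 0" --pt "0 0 0.9 0" --pt "0 0 0.9 0" --pt "0 0 0.86 0" --pt "0 0 0 0"

```text
time_s: 25.8
tcp_pos: [0.5174, -0.0702, 0.4574]
ee_rot: [[0.65, 0.674, 0.35], [0.59, -0.739, 0.327], [0.479, -0.006, -0.878]]
wrist_force: [-0.4, 0.6, 1.0]
gripper_width: 0.733
gripper_force: 0.0
```

Request:
jog_arm --pt "0 0 0 0" --pt "0 0 0 0" --pt "0 0 0 0" --pt "0 0 0 0" --pt "0 0 0 0" --pt "0 0 0 0" --grip 0

```text
time_s: 26.4
tcp_pos: [0.5161, -0.0705, 0.4618]
ee_rot: [[0.647, 0.674, 0.356], [0.589, -0.739, 0.328], [0.484, -0.002, -0.875]]
wrist_force: [-4.5, 3.3, 4.1]
gripper_width: 0.349
gripper_force: 30.0
```

```bash
cat > arc.py <<'E'
from h import *
s=sense();R=np.array(s['ee_rot']);print(s['gripper_width']*87,s['gripper_force'],s['wrist_force'])
to([.5756,-.0173,.3178])
g=np.array(s['tcp_pos'])+R[:,2]*r.tcp_to_grasp
b=lambda q:pw(.026-.14*np.cos(np.pi/4-q),-.08,.218+.14*np.sin(np.pi/4-q))
Q=np.linspace(0,1.134,11); u=[(R.T@(b(q)-b(0))/.02).round(3) for q in Q]
print(np.diff(u,axis=0))
E
python3 arc.py
```

```text
30.37604547896022 29.98434730572626 [-4.5189  3.2799  4.1476]
t 26.4 grasp [ 0.5743 -0.017   0.3187] units [0.01 0.06 0.06] rows 1 each [0.013 0.056 0.057]
[[-0.749  0.006  0.262]
 [-0.714  0.006  0.346]
 [-0.67   0.005  0.424]
 [-0.619  0.004  0.497]
 [-0.558  0.004  0.564]
 [-0.49   0.003  0.624]
 [-0.417  0.002  0.675]
 [-0.338  0.001  0.717]
 [-0.254  0.     0.752]
 [-0.168  0.     0.775]]
```

Request:
jog_arm --pt "-0.75 0 0.26 0" --pt "-0.71 0 0.35 0" --pt "-0.67 0 0.42 0" --pt "-0.62 0 0.5 0" --pt "-0.56 0 0.56 0"

```text
time_s: 26.9
tcp_pos: [0.488, -0.0962, 0.3947]
ee_rot: [[0.645, 0.675, 0.359], [0.59, -0.738, 0.327], [0.486, 0.001, -0.874]]
wrist_force: [-6.6, 4.7, 8.4]
gripper_width: 0.347
gripper_force: 30.1
```

Request:
jog_arm --pt "-0.49 0 0.62 0" --pt "-0.42 0 0.68 0" --pt "-0.34 0 0.72 0" --pt "-0.25 0 0.75 0" --pt "-0.17 0 0.78 0" --pt "0 0 0 0"

```text
time_s: 27.5
tcp_pos: [0.4919, -0.0931, 0.3141]
ee_rot: [[0.648, 0.674, 0.355], [0.59, -0.738, 0.326], [0.482, -0.002, -0.876]]
wrist_force: [-7.4, -0.2, 8.3]
gripper_width: 0.343
gripper_force: 29.9
```

Run:
```python
from h import *
s=sense();print(s['gripper_width']*87,s['gripper_force'],s['wrist_force'],s['moment'],s['ee_rot'][2])
to(pw(-.106,-.08,.17)); 
for c in('side','top'):
    eyes.capture(c);print([(d['centre'],d['conf']) for d in eyes.spot_in(c,'lever_ball')])
```

```text
29.838062061978093 29.939467795193195 [-7.3534 -0.1721  8.2566] [-0.1111  1.5502  0.7388] [ 0.482  -0.0019 -0.8762]
t 27.5 grasp [ 0.5499 -0.0397  0.1708] units [0.05 0.03 0.07] rows 1 each [0.046 0.029 0.071]
[([0.6442, 0.0315, 0.2086], 0.58)]
[([0.6365, 0.0543, 0.2282], 0.97)]
```

Request:
jog_arm --pt "0 0 0.12 0" --pt "0 0 0.1 0" --pt "0 0 0 0"

```text
time_s: 28.0
tcp_pos: [0.4927, -0.0922, 0.3114]
ee_rot: [[0.647, 0.675, 0.354], [0.591, -0.738, 0.326], [0.481, -0.001, -0.877]]
wrist_force: [-9.9, -3.7, 10.3]
gripper_width: 0.34
gripper_force: 29.8
```

Request:
jog_arm --pt "0 0 0.1 0" --pt "0 0 0 0" --pt "0 0 0 0"

```text
time_s: 28.3
tcp_pos: [0.4932, -0.0918, 0.31]
ee_rot: [[0.647, 0.675, 0.354], [0.592, -0.738, 0.326], [0.481, -0.001, -0.877]]
wrist_force: [-12.0, -3.1, 12.1]
gripper_width: 0.341
gripper_force: 29.6
```

Run:
```python
from h import *
a=snap('side','s5.png')[140:270,220:350]; b=snap('top','t5.png')[140:270,200:330]
f=lambda x:cv2.convertScaleAbs(cv2.resize(x,(400,400),interpolation=cv2.INTER_CUBIC),alpha=1.8)
cv2.imwrite('pics/st5.png',np.hstack([f(a),f(b)]))
for q in (.9,1.0,1.134):
    x=pw(.026-.14*np.cos(np.pi/4-q),-.08,.218+.14*np.sin(np.pi/4-q)); print(q,x,(proj('side',x)-[220,140])*400/130,(proj('top',x)-[200,140])*400/130+[400,0])
to(pw(-.106,-.08,.17))
```

```text
0.9 [ 0.5462 -0.044   0.202 ] [175.1678 227.4704] [709.6954 228.3551]
1.0 [ 0.5479 -0.0424  0.1882] [175.4545 239.5373] [707.3261 229.6034]
1.134 [ 0.5517 -0.0389  0.1702] [176.3003 253.7523] [702.6291 228.8919]
t 28.4 grasp [ 0.5511 -0.0386  0.1667] units [ 0.07  0.03 -0.15] rows 1 each [ 0.072  0.032 -0.147]
```

View pics/st5.png

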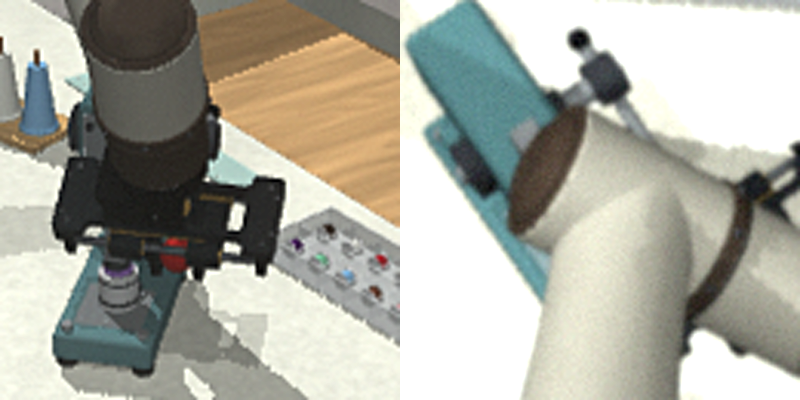

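The side crop shows the ball centre near (174,254), matching the prediction for the lower stop (176,254). The mould stands under the ram. I'll lean on the lever a little more to be sure, then ride it back up.

Request:
jog_arm --pt "-0.03 0 0.15 0" --pt "-0.03 0 0.15 0" --pt "0 0 0 0" --pt "0 0 0 0"

```text
time_s: 28.8
tcp_pos: [0.4944, -0.0906, 0.3063]
ee_rot: [[0.645, 0.676, 0.356], [0.592, -0.737, 0.326], [0.483, 0.0, -0.876]]
wrist_force: [-18.1, -3.7, 23.3]
gripper_width: 0.338
gripper_force: 27.8
```

```bash
sed -i 's/^Q=.*/Q=np.linspace(1.134,0,11); u=[(R.T@(b(q)-b(0))\/.02).round(3) for q in Q]/' arc.py; python3 arc.py; python3 -c "
from h import *
to(pw(-.106,-.08,.17))"
```

```text
29.37484280669466 27.811100520193577 [-18.0805  -3.6971  23.2753]
t 28.8 grasp [ 0.5526 -0.0373  0.1631] units [ 5.07  0.04 -6.04] rows 7 each [ 0.724  0.006 -0.862]
[[ 0.167  0.001 -0.775]
 [ 0.254  0.001 -0.752]
 [ 0.337  0.001 -0.718]
 [ 0.416  0.    -0.676]
 [ 0.49  -0.001 -0.624]
 [ 0.558 -0.001 -0.564]
 [ 0.618 -0.001 -0.498]
 [ 0.67  -0.002 -0.425]
 [ 0.714 -0.003 -0.346]
 [ 0.748 -0.003 -0.263]]
t 28.8 grasp [ 0.5526 -0.0373  0.1631] units [ 0.07  0.03 -0.35] rows 1 each [ 0.071  0.029 -0.352]
```

Request:
jog_arm --pt "0.07 0 -0.3 0" --pt "0.17 0 -0.78 0" --pt "0.25 0 -0.75 0" --pt "0.34 0 -0.72 0" --pt "0.42 0 -0.68 0" --pt "0.49 0 -0.62 0" --pt "0.56 0 -0.56 0"

```text
time_s: 29.5
tcp_pos: [0.4946, -0.0902, 0.4041]
ee_rot: [[0.646, 0.673, 0.359], [0.588, -0.739, 0.328], [0.486, -0.001, -0.874]]
wrist_force: [2.6, 9.1, 0.3]
gripper_width: 0.332
gripper_force: 30.1
```

Request:
jog_arm --pt "0.62 0 -0.5 0" --pt "0.67 0 -0.42 0" --pt "0.71 0 -0.35 0" --pt "0.75 0 -0.26 0" --pt "0 0 0 0"

```text
time_s: 30.0
tcp_pos: [0.5186, -0.0688, 0.4516]
ee_rot: [[0.653, 0.674, 0.346], [0.591, -0.739, 0.324], [0.474, -0.007, -0.88]]
wrist_force: [0.8, -3.3, -11.8]
gripper_width: 0.332
gripper_force: 30.5
```

Request:
jog_arm --pt "0 0 0 0" --pt "0 0 0 0" --pt "0 0 0 0" --pt "0 0 0 0" --pt "0 0 0 0" --pt "0 0 0 0" --grip 70

```text
time_s: 30.6
tcp_pos: [0.5191, -0.0688, 0.4565]
ee_rot: [[0.646, 0.673, 0.359], [0.589, -0.739, 0.326], [0.485, 0.001, -0.875]]
wrist_force: [0.1, -0.1, -0.7]
gripper_width: 0.765
gripper_force: 0.0
```

Request:
jog_arm --pt "0 0 -0.8 0" --pt "0 0 -1 0" --pt "0 0 -1 0" --pt "0 0 -1 0" --pt "0 0 -1 0" --pt "-1 0 -1 0" --pt "-1 0 -1 0" --pt "-1 0 -0.5 0" --pt "-1 0 -0.5 0" --pt "-1 0 -0.5 0"

```text
time_s: 31.6
tcp_pos: [0.3942, -0.1823, 0.5532]
ee_rot: [[0.647, 0.673, 0.358], [0.59, -0.739, 0.326], [0.484, 0.001, -0.875]]
wrist_force: [0.7, -0.4, -0.4]
gripper_width: 0.803
gripper_force: 0.0
```

Run:
```python
from h import *
a=snap('side','s6.png')[140:270,220:350]; b=snap('top','t6.png')[140:270,200:330]
f=lambda x:cv2.convertScaleAbs(cv2.resize(x,(400,400),interpolation=cv2.INTER_CUBIC),alpha=1.8)
cv2.imwrite('pics/st6.png',np.hstack([f(a),f(b)]))
for c,X in(('side',(0,140)),('top',(0,0))):
    im=cv2.imread('pics/s6.png' if c=='side' else 'pics/t6.png').astype(int); m=((im[...,2]>75)&(im[...,1]<40)&(im[...,0]<40)); ys,xs=np.nonzero(m[140:270,220:330]); print(c,len(xs),xs.mean()+220 if len(xs) else 0,ys.mean()+140 if len(xs) else 0)
print(sense()['wrist_force'],sense()['time_s'])
print(pw(0,0,.08),'ball',proj('side',pw(-.073,-.08,.317)),proj('top',pw(-.073,-.08,.317)),[ (n,c,d['centre']) for c in('side','top') for n in('mould_lilac','pusher') for d in eyes.spot_in(c,n)[:1]])
```

```text
side 26 278.7307692307692 166.34615384615384
top 138 291.54347826086956 188.0
[ 0.7312 -0.2061 -0.1126] 31.7
[0.5746 0.0916 0.08  ] ball [280.4227 169.2003] [291.3042 188.0736] [('mould_lilac', 'side', [0.5651, 0.0781, 0.0679]), ('pusher', 'side', [0.5695, 0.0847, 0.0845]), ('mould_lilac', 'top', [0.5581, 0.0797, 0.08]), ('pusher', 'top', [0.5791, 0.0976, 0.2612])]
```

View pics/st6.png

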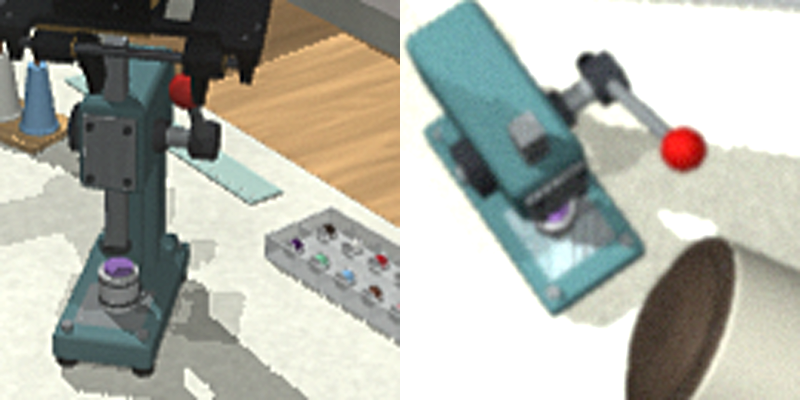

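The last view shows the lever back up (ball at top (291.5,188), matching rest), the cap down on the rim below the ram, and the mould upright. I'm handing in the job.

```bash
python3 -c "
from station import r
print(r.finish_job())"
```

```text
the job is handed in; nothing more can be done
None
```

The lilac mould is standing in the press with its pusher pressed home, the lever is back up, and the job is handed in at about 32 s; the hand-in reported no verdict, so the result rests on my last pictures and the measured forces.

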